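# Walk the stone plinth home into its parking bracket

### The arm

A 7-joint arm with a two-finger parallel gripper is mounted at the origin on the work surface. World frame = base frame: x ahead of the robot, y to its left, z up, the work surface at z = 0. Lengths are in m, angles in rad, forces in N, time in s.
With the tool pointing down it reaches from about 0.4 to 0.9 m from the base axis. Payload 5.5 kg.
Tool frame: the origin (TCP) lies on the centre line of the jaws, within the pads' length; the fingertips stand 25 mm ahead of it and the grasp point (between the pads) lies 6 mm ahead of it; z points along the fingers, y is the line along which they close (so a half turn about z gives the same grasp; the last joint's range is limited). The gripper opens to 85 mm and grips with 20 to 120 N. Pads are 22 mm wide; open, the fingers measure 114 mm over their backs; the gripper's body (76 mm by 85 mm) begins 54 mm behind the grasp point. The pads swing forward as they close: fully open they stand 13 mm farther back than shut.
Start: joints at [-1.007, 0.501, -0.427, 1.55, 0.221, 1.138, -0.21], TCP at [0.193, 0.621, 0.256] pointing down, gripper open.
Joint ranges: [-2.88, 2.88], [-0.31, 2.03], [-1.54, 1.56], [0.2, 2.42], [-1.41, 4.55], [0.19, 2.02], [-2.57, 2.57]. Speed limits (rad/s): [2.57, 2.57, 3.14, 3.14, 3.14, 3.14, 3.14].

### API

Orientations are given as a unit quaternion [w, x, y, z].
In Python, from plant import robot, viewer gives the robot as it stands. The module is installed in compiled form; this text tells all that it offers.
- The arm moves only by the tool carry_out, never from a script. Its argument "commands" is a list of rows, each a list of 2 entries, a list of its own where there are three numbers: the shift along the world's x, y, z as a fraction of full scale, then the turn, a rotation vector about the world's x, y, z as a fraction of full scale. In form: [[[x, y, z], [wx, wy, wz]], ...]. A call has 1 to 5 rows; each row shifts and turns the commanded pose from where the row before left it; what a row does not reach is not made up. Full scale, the value 1, is 25 mm for a shift and 5 degrees for a turn. A row lasts 1/10 s, in which the tool goes at most 50 mm and 8.59 degrees, less where a joint would pass 70% of its speed; a pose out of reach is approached as far as the arm can. A call with a number of a shift or a turn outside -1 to 1 is refused whole. A call with a gripper value outside its range is refused whole. "jaw" is the finger opening in mm, from 0 to 85.4, set as the call begins (left out, the last holds). The fingers move at their own pace and stop on an object; the grip force is fixed at half the most. Time passes only in rows, so rows that do not move let the fingers close. It gives the time, the measured TCP pose, the force, the opening and the grip force at its end, in the units of the state.
- robot.observe(): the state, without advancing time (a new reading comes with each control period).
- viewer.camera(name): name is "scene" or "top" or "wrist"; returns a dict with "pixels" (480x640x3 uint8, red, green, blue), "fx", "fy", "cx", "cy" (pixels), "k1" (the pictures are not rectified: a ray, as slopes to the right and down, at radius r is drawn at 1 + k1 r^2 times it, then the intrinsics apply), "extrinsics" (4x4, takes a point from camera to world coordinates); the wrist camera has in their place "tool_from_camera" (4x4, takes a point from camera to tool coordinates, whose origin is the TCP and whose axes are the flange's). Camera axes: x right, y down, z forward; pixel columns grow to the right and rows downward; lengths in m; the calibration is good to about 2 mm. A picture is of the moment at which its call begins: read the wrist's pose just before it. There is no depth.
- robot.sign_off(): hands the job in; it is judged then, once.
The state is a dict: "clock": time; "joints": joint angles; "dq": joint speeds; "tau": joint torques, N m; "eef_pos": TCP position; "tcp_rot": TCP orientation; "wrist_force": force on the tool from outside, world axes, zero at the start; "ft_torque": the same for the moment, N m; "grip_width": finger opening in m; "finger_force": force on a finger pad.
Only numpy, scipy, OpenCV 4.12 (cv2) and the standard library are available. Lean on these libraries where they do the work, as an engineer would, in place of code of your own. Each camera call takes 0.05 s, during which the arm holds its last target. There are 200 camera calls.

### The job

Park the heavy stone plinth in the steel bracket on the table, so that it stands square between the bracket's cheeks with its front holding both spring buffers pressed in by a few millimetres, not driven to their stops. It is too heavy and brittle for a straight shove: walk it forward by pushing its two ends in turn from behind so that each swings ahead, keep every push below 15 newtons, keep it flat on the table, and leave the goblet and the oil lamp where they are.

Things in the scene. Friction and masses are not known exactly. Their poses are not given: they have to be found in the camera images.
- plinth: Statuette plinth of pale polished stone, 3.5 kg (+-4 percent): block 110 deep (x), 200 wide (y), upright slippery faces from 4 to 50 mm height; a step set in 6 mm all round to 60 mm, brass ring to 63 mm on top. Four felt pads at x +-24, y +-60 mm. Origin: centre of the underside; x forward (to the bracket), y left, z up. A straight push through its middle takes 18 to 23 N.
- front_left (a point): Point on the plinth's front face at its left end (x +55, y +100, height 18 mm). A level push on the plinth's rear face near this end (92 mm left of the middle) takes about 8 to 12 N (several N more if the finger sags and bears down on it) and swings this end ahead about a point some 60 mm right of the middle, carrying the middle forward the way the plinth faces.
- front_right (a point): The same at the right end (x +55, y -100, height 18 mm); a push on the plinth's rear face near this end swings it ahead about a point some 60 mm left of the middle.
- bracket: Fixed bracket of slotted steel angle: back rail 262 long (y), 55 mm high, front face at x +34; side cheeks 40 mm high, x -45 to +39, inner faces at y +-126 mm, so the plinth has 26 mm to spare each side. Origin: on the table midway between the free tips of the two buffers; x points into the bracket (to the rail), y left, z up. Parked, the plinth faces along x, its middle at about x -52 mm.
- buffer_left (a joint): Spring buffer with a 20 mm round rubber head at the bracket's y +65 mm, height 18 mm: 0 when free (tip at the bracket's x 0), grows as it is pressed in along the bracket's x, in m, at most 0.008; spring 0.4 N per mm.
- buffer_right (a joint): The same at the bracket's y -65 mm.
- goblet: Dark metal goblet, 118 mm high, 66 mm wide, standing to the left of the bracket. Origin: centre of its foot. Not to be moved.
- oil_lamp: Pale clay oil lamp, 84 mm wide, 34 mm high, with spout and loop, to the right of the bracket. Origin: centre of its underside. Not to be moved.
Not all that is in view belongs to the job. Leave any green, pink or purple look-alike of the plinth alone.

How it is judged:
At the end, for the whole second after the job is handed in: The plinth stands flat and at rest between the cheeks (its middle within 27 mm of the bracket's middle line), square to the bracket within 0.045 rad, and its front holds each buffer pressed in by 1.2 to 6.5 mm (value of joint buffer_left between 0.0012 and 0.0065 m and value of joint buffer_right between 0.0012 and 0.0065 m and angle between the x axis of plinth and the x axis of bracket, either way round below 0.045 rad and y of plinth in the frame of bracket between -0.027 and 0.027 m and angle between plinth's own z axis and vertical below 0.03 rad and linear speed of plinth below 0.01 m/s); the robot touches nothing.
It fails at once if the robot pushes on the plinth with 15 N or more (contact force between any of the fingers, the arm and plinth above 15 N).
It fails at once if the plinth is tipped by more than 0.08 rad (angle between plinth's own z axis and vertical above 0.08 rad).
It fails at once if the goblet or the oil lamp is moved by more than 15 mm (distance of any of goblet, oil_lamp from where it was at the start of the episode above 0.015 m).
It also fails if it takes over 67 s, if anything falls off the work surface, if the arm or the gripper's body presses on something with over 40 N, if the wrist force passes 120 N, or if a joint passes its speed limit or range.

## Working session

There is one attempt and no reset: what is moved stays moved. The work goes in short steps, Python scripts to look and compute and a tool call to move; the robot and the scene stay as the last step left them, time stands still between calls to the robot, and variables do not carry over. Pictures are saved under pics/ and viewed, at most 10 in all, crops included, and the job is handed in when it is done.

Besides the shell and the picture viewer there is one more tool, called after ">>>" as a command line: name --argument value ..., lists and objects as JSON in quotes. carry_out: Moves the arm, as the interface text tells. Shift numbers are shares of 25 mm and turn numbers shares of 5 degrees, none past 1 either way. Its arguments: {"type":"object","properties":{"commands":{"type":"array","items":{"type":"array"}},"jaw":{"type":"number"}},"required":["commands"]}

```bash
mkdir -p pics; cat > h.py <<'E'
import numpy as np, cv2
from plant import robot, viewer
def snap(n,f):
    c=viewer.camera(n); cv2.imwrite('pics/'+f,c['pixels'][:,:,::-1]); np.save('pics/'+f+'.npy',c,allow_pickle=True); return c
def ray(c,uv):
    uv=np.atleast_2d(uv).astype(float)
    K=np.array([[c['fx'],0,c['cx']],[0,c['fy'],c['cy']],[0,0,1]])
    d=(uv-[c['cx'],c['cy']])/[c['fx'],c['fy']]
    x=d.copy()
    for _ in range(20): x=d/(1+c['k1']*(x**2).sum(1,keepdims=True))
    return np.c_[x,np.ones(len(x))]
def onplane(c,uv,z):
    E=np.array(c['extrinsics']); d=ray(c,uv)@E[:3,:3].T; o=E[:3,3]
    return o+d*((z-o[2])/d[:,2])[:,None]
E
python3 - <<'E'
from h import *
for n in('top','scene'):
    c=snap(n,n+'0.png'); print(n,c['fx'],c['k1'],np.round(c['extrinsics'],3).tolist())
s=robot.observe(); print({k:np.round(v,3).tolist() for k,v in s.items()})
E
```

```text
top 525.1513986122809 -0.10042293022134494 [[0.013, -0.987, 0.162, 0.386], [-1.0, -0.015, -0.012, -0.022], [0.015, -0.162, -0.987, 0.968], [0.0, 0.0, 0.0, 1.0]]
scene 548.5075965579389 -0.1220117900862316 [[-0.869, 0.251, -0.426, 0.99], [0.494, 0.47, -0.731, 0.709], [0.017, -0.846, -0.532, 0.59], [0.0, 0.0, 0.0, 1.0]]
{'clock': 0.1, 'joints': [-1.007, 0.502, -0.427, 1.551, 0.221, 1.138, -0.21], 'dq': [0.001, -0.0, -0.001, -0.002, -0.001, -0.0, 0.0], 'tau': [-0.012, -57.081, -5.839, -28.175, 0.01, 0.006, -0.0], 'eef_pos': [0.192, 0.62, 0.255], 'tcp_rot': [-0.0, 0.15, 0.989, -0.001], 'wrist_force': [-0.175, -0.273, -0.598], 'ft_torque': [-0.004, -0.0, -0.011], 'finger_force': 0.0, 'grip_width': 0.085}
```

View pics/top0.png

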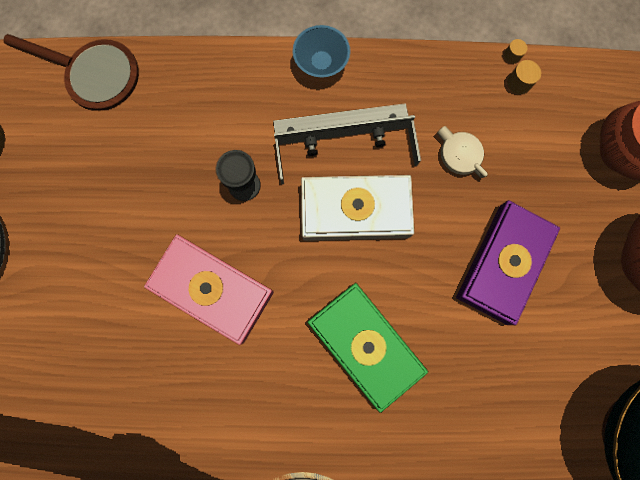

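View pics/scene0.png

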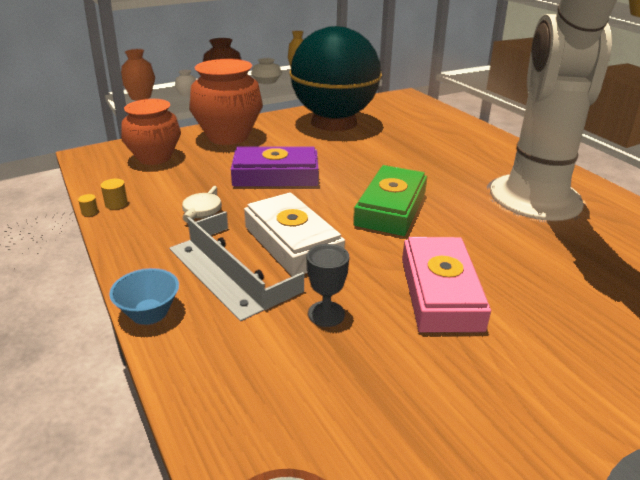

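Both views show the same scene. In the top view the candidates are white (358,205), green (368,348), pink (207,289) and purple (512,262). The white one is the plinth, facing the bracket whose buffers are at (311,145) and (379,136). The goblet is at (238,172) and the lamp at (463,153). A close crop will confirm the choice.

```bash
python3 - <<'E'
from h import *
i=cv2.imread('pics/top0.png')[90:250,225:425]
cv2.imwrite('pics/crop0.png',cv2.resize(i,None,fx=4,fy=3.75,interpolation=cv2.INTER_CUBIC)[:, :800])
E
```

```text
(no output)
```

View pics/crop0.png

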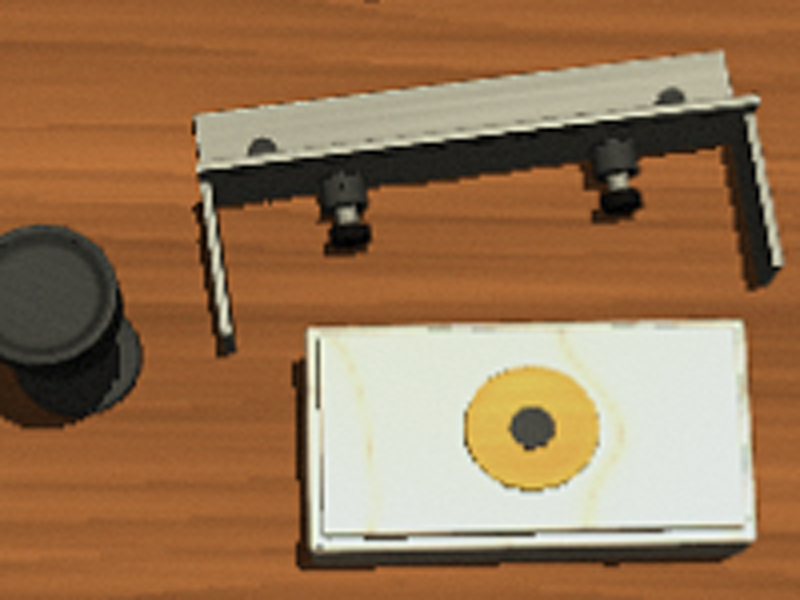

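```bash
cat > m0.py <<'E'
from h import *
c=np.load('pics/top0.png.npy',allow_pickle=True).item()
P=lambda pts,z: onplane(c,np.array(pts,float)/[4,3.75]+[225,90]-0.0,z)[:,:2]
def yawn(a,b): # a left, b right -> normal forward direction
    d=a-b; return np.arctan2(-d[0],d[1])
ring=P([(532,427)],.063)[0]; print('ring',ring)
for n,p,z in (('rear step',[(322,531),(743,525)],.06),('rear outer',[(312,552),(756,541)],.05),('front',[(308,327),(745,321)],.05),
 ('rail',[(200,172),(757,105)],.055),('cheekends',[(230,337),(780,265)],.04),('bufftips',[(350,240),(621,208)],.018),('goblet',[(75,350),(75,350)],.005)):
    q=P(p,z); print(n,q.round(4).tolist(),'mid',q.mean(0).round(4),'len',np.linalg.norm(q[0]-q[1]).round(4),'yaw',yawn(*q).round(4))
E
python3 m0.py
```

```text
ring [ 0.58739876 -0.09029369]
rear step [[0.5369, 0.0015], [0.5425, -0.1838]] mid [ 0.5397 -0.0912] len 0.1854 yaw 0.0306
rear outer [[0.5284, 0.0059], [0.5366, -0.1913]] mid [ 0.5325 -0.0927] len 0.1974 yaw 0.0416
front [[0.6379, 0.0099], [0.6445, -0.1881]] mid [ 0.6412 -0.0891] len 0.1981 yaw 0.0332
rail [[0.7137, 0.0606], [0.7534, -0.1949]] mid [ 0.7336 -0.0671] len 0.2586 yaw 0.1543
cheekends [[0.6351, 0.0457], [0.6762, -0.2067]] mid [ 0.6556 -0.0805] len 0.2557 yaw 0.1614
bufftips [[0.6922, -0.0078], [0.7115, -0.1358]] mid [ 0.7018 -0.0718] len 0.1295 yaw 0.1495
goblet [[0.6367, 0.1213], [0.6367, 0.1213]] mid [0.6367 0.1213] len 0.0 yaw -0.0
```

>>> carry_out --commands '[[[1,-1,0],[0,0,1]],[[1,-1,0],[0,0,1]],[[1,-1,0],[0,0,1]],[[1,-1,0],[0,0,1]],[[1,-1,0],[0,0,1]]]' --jaw 0

```text
clock: 0.6
eef_pos: [0.3183, 0.4944, 0.2558]
tcp_rot: [-0.0, -0.07, 0.998, -0.0]
wrist_force: [0.4, 0.3, -0.5]
grip_width: 0.0124
finger_force: 0.0
```

>>> carry_out --commands '[[[1,-1,0],[0,0,0]],[[1,-1,0],[0,0,0]],[[1,-1,0],[0,0,0]],[[1,-1,0],[0,0,0]],[[1,-1,0],[0,0,0]]]'

```text
clock: 1.1
eef_pos: [0.4432, 0.3694, 0.2559]
tcp_rot: [-0.0, -0.068, 0.998, -0.0]
wrist_force: [1.3, 0.4, 0.3]
grip_width: 0.0001
finger_force: 0.0
```

>>> carry_out --commands '[[[1,-1,0],[0,0,0]],[[1,-1,0],[0,0,0]],[[0,-1,0],[0,0,0]],[[0,-1,0],[0,0,0]],[[0,-1,0],[0,0,0]]]'

```text
clock: 1.6
eef_pos: [0.4923, 0.2445, 0.2557]
tcp_rot: [-0.001, -0.068, 0.998, -0.0]
wrist_force: [0.4, -0.2, -0.1]
grip_width: 0.0002
finger_force: 0.0
```

>>> carry_out --commands '[[[0,-1,0],[0,0,0]],[[0,-1,0],[0,0,0]],[[0,-1,0],[0,0,0]],[[0,-1,0],[0,0,0]],[[0,-1,0],[0,0,0]]]'

```text
clock: 2.1
eef_pos: [0.4921, 0.1197, 0.256]
tcp_rot: [-0.0, -0.068, 0.998, -0.0]
wrist_force: [-0.2, 0.2, -0.6]
grip_width: -0.0
finger_force: 0.0
```

>>> carry_out --commands '[[[0,-1,0],[0,0,0]],[[0,-1,0],[0,0,0]],[[0,-1,0],[0,0,0]],[[0,-1,0],[0,0,0]],[[0,-1,0],[0,0,0]]]'

```text
clock: 2.6
eef_pos: [0.4921, -0.0052, 0.256]
tcp_rot: [-0.0, -0.068, 0.998, 0.0]
wrist_force: [-0.2, 0.1, -0.7]
grip_width: -0.0
finger_force: 0.0
```

>>> carry_out --commands '[[[0,-1,0],[0,0,0]],[[0,-1,0],[0,0,0]],[[0,-1,0],[0,0,0]],[[0,-1,0],[0,0,0]],[[0,-1,0],[0,0,0]]]'

```text
clock: 3.1
eef_pos: [0.4921, -0.1301, 0.2559]
tcp_rot: [-0.0, -0.068, 0.998, 0.0]
wrist_force: [-0.7, 1.1, 0.2]
grip_width: 0.0002
finger_force: 0.0
```

>>> carry_out --commands '[[[0,-1,0],[0,0,0]],[[0,-1,-1],[0,0,0]],[[0,-0.15,-1],[0,0,0]],[[0,0,-1],[0,0,0]],[[0,0,-1],[0,0,0]]]'

```text
clock: 3.6
eef_pos: [0.4921, -0.1833, 0.1551]
tcp_rot: [-0.0, -0.067, 0.998, 0.0]
wrist_force: [0.3, -0.6, 0.6]
grip_width: -0.0002
finger_force: 0.0
```

>>> carry_out --commands '[[[0,0,-1],[0,0,0]],[[0,0,-1],[0,0,0]],[[0,0,-1],[0,0,0]],[[0,0,-1],[0,0,0]],[[0,0,-0.4],[0,0,0]]]'

```text
clock: 4.1
eef_pos: [0.4907, -0.1822, 0.0439]
tcp_rot: [-0.002, -0.068, 0.998, 0.001]
wrist_force: [-1.1, 0.2, 0.4]
grip_width: -0.0001
finger_force: 0.0
```

>>> carry_out --commands '[[[0.4,0,0],[0,0,0]],[[0.3,0,0],[0,0,0]],[[0.2,0,0],[0,0,0]],[[0.1,0,0],[0,0,0]]]'

```text
clock: 4.5
eef_pos: [0.5196, -0.1831, 0.0477]
tcp_rot: [0.001, -0.068, 0.998, -0.0]
wrist_force: [-0.3, 0.6, 0.0]
grip_width: 0.0003
finger_force: 0.0
```

>>> carry_out --commands '[[[0.08,0,0],[0,0,0]],[[0.08,0,0],[0,0,0]],[[0.08,0,0],[0,0,0]],[[0.08,0,0],[0,0,0]]]'

```text
clock: 4.9
eef_pos: [0.5256, -0.183, 0.0464]
tcp_rot: [-0.0, -0.068, 0.998, -0.0]
wrist_force: [0.2, 0.5, -0.5]
grip_width: -0.0002
finger_force: 0.0
```

>>> carry_out --commands '[[[0.08,0,0],[0,0,0]],[[0.06,0,0],[0,0,0]],[[0.06,0,0],[0,0,0]]]'

```text
clock: 5.2
eef_pos: [0.5271, -0.1831, 0.0454]
tcp_rot: [-0.003, -0.067, 0.998, 0.001]
wrist_force: [-9.4, -1.0, 3.2]
grip_width: 0.0
finger_force: 4.6
```

>>> carry_out --commands '[[[0.05,0.01,0.04],[0,0,0]],[[0.06,0.01,0.02],[0,0,0]],[[0.06,0.01,0.02],[0,0,0]]]'

```text
clock: 5.5
eef_pos: [0.5283, -0.1831, 0.0459]
tcp_rot: [-0.006, -0.067, 0.998, 0.001]
wrist_force: [-8.9, -1.9, -2.3]
grip_width: -0.0002
finger_force: 4.9
```

>>> carry_out --commands '[[[0.06,0.01,0],[0,0,0]],[[0.06,0.01,0],[0,0,0]],[[0.06,0.01,0],[0,0,0]]]'

```text
clock: 5.8
eef_pos: [0.5323, -0.1836, 0.0459]
tcp_rot: [-0.006, -0.066, 0.998, 0.0]
wrist_force: [-11.4, -4.6, -0.5]
grip_width: 0.0002
finger_force: 6.0
```

>>> carry_out --commands '[[[0.06,-0.03,0],[0,0,0]],[[0.06,-0.03,0],[0,0,0]],[[0.06,-0.02,0],[0,0,0]],[[0.06,-0.02,0],[0,0,0]]]'

```text
clock: 6.2
eef_pos: [0.5388, -0.1851, 0.0459]
tcp_rot: [-0.006, -0.067, 0.998, 0.001]
wrist_force: [-11.2, -3.5, -1.2]
grip_width: -0.0001
finger_force: 5.5
```

>>> carry_out --commands '[[[0.06,-0.02,0],[0,0,0]],[[0.06,-0.02,0],[0,0,0]],[[0.06,-0.02,0],[0,0,0]],[[0.06,-0.02,0],[0,0,0]],[[0.06,-0.02,0],[0,0,0]]]'

```text
clock: 6.7
eef_pos: [0.546, -0.1869, 0.0459]
tcp_rot: [-0.006, -0.067, 0.998, 0.001]
wrist_force: [-11.6, -1.9, 1.2]
grip_width: -0.0002
finger_force: 5.9
```

>>> carry_out --commands '[[[0.06,-0.01,0.01],[0,0,0]],[[0.06,-0.01,0],[0,0,0]],[[0.06,-0.01,0],[0,0,0]],[[0.06,-0.01,0],[0,0,0]],[[0.06,-0.01,0],[0,0,0]]]'

```text
clock: 7.2
eef_pos: [0.5537, -0.1885, 0.046]
tcp_rot: [-0.006, -0.067, 0.998, 0.001]
wrist_force: [-11.2, -2.0, -1.0]
grip_width: 0.0002
finger_force: 5.4
```

>>> carry_out --commands '[[[0.06,-0.01,0],[0,0,0]],[[0.06,-0.01,0],[0,0,0]],[[0.06,-0.01,0],[0,0,0]],[[0.06,0,0],[0,0,0]],[[0.06,0,0],[0,0,0]]]'

```text
clock: 7.7
eef_pos: [0.5613, -0.1897, 0.046]
tcp_rot: [-0.006, -0.067, 0.998, 0.001]
wrist_force: [-10.9, -3.9, -1.2]
grip_width: -0.0002
finger_force: 5.5
```

>>> carry_out --commands '[[[0.06,0,0],[0,0,0]],[[0.06,0,0],[0,0,0]],[[0.06,0,0],[0,0,0]]]'

```text
clock: 8.0
eef_pos: [0.5658, -0.1901, 0.046]
tcp_rot: [-0.006, -0.067, 0.998, 0.0]
wrist_force: [-11.2, -4.2, -1.2]
grip_width: -0.0
finger_force: 5.5
```

>>> carry_out --commands '[[[-0.4,0,0],[0,0,0]],[[-1,0,0],[0,0,0]],[[-0.8,0.2,1],[0,0,0]],[[-0.4,1,1],[0,0,0]],[[0,1,0.8],[0,0,0]]]'

```text
clock: 8.5
eef_pos: [0.506, -0.1337, 0.1196]
tcp_rot: [0.0, -0.066, 0.998, -0.0]
wrist_force: [0.5, 0.2, 0.4]
grip_width: 0.0004
finger_force: 0.0
```

```bash
cat > pl.py <<'E'
from h import *
import sys
# plinth pose from top view: ring centre + white/ivory outline
B=np.array([.7005,-.0725]); by=.155
def pose(f):
    c=snap('top',f); im=c['pixels']; hsv=cv2.cvtColor(im,cv2.COLOR_RGB2HSV)
    m=((hsv[...,1]<60)&(hsv[...,2]>190)).astype(np.uint8)
    g=((hsv[...,0]>12)&(hsv[...,0]<28)&(hsv[...,1]>130)&(hsv[...,2]>150)).astype(np.uint8)
    m=cv2.morphologyEx(m,cv2.MORPH_OPEN,np.ones((3,3)))
    n,l,st,ce=cv2.connectedComponentsWithStats(m); k=1+np.argmax(st[1:,4]); 
    cn=max(cv2.findContours((l==k).astype(np.uint8),cv2.RETR_EXTERNAL,cv2.CHAIN_APPROX_NONE)[0],key=cv2.contourArea)
    q=onplane(c,cn[:,0,:],.055)[:,:2].astype(np.float32)
    r=cv2.minAreaRect(q*1000); bx=cv2.boxPoints(r)
    e=[bx[1]-bx[0],bx[2]-bx[1]]; d=max(e,key=np.linalg.norm); d=d*np.sign(d[1]); yaw=np.arctan2(-d[0],d[1])
    # brass ring
    x,y,w,h=st[k,:4]; g[:y]=0;g[y+h:]=0;g[:,:x]=0;g[:,x+w:]=0
    n,l2,s2,_=cv2.connectedComponentsWithStats(g); j=1+np.argmax(s2[1:,4])
    gc=max(cv2.findContours((l2==j).astype(np.uint8),cv2.RETR_EXTERNAL,cv2.CHAIN_APPROX_NONE)[0],key=cv2.contourArea)
    el=cv2.fitEllipse(gc); p=onplane(c,[el[0]],.063)[0,:2]
    d=p-B; R=np.array([[np.cos(by),np.sin(by)],[-np.sin(by),np.cos(by)]])
    print('rect',np.round(r[0],1),np.round(r[1],1),'yaw %.3f'%yaw,'ring',p.round(4),'px',np.round(el[0],1),'| bracket frame',(R@d).round(4),'dyaw %.3f'%(yaw-by))
    Rp=np.array([[np.cos(yaw),-np.sin(yaw)],[np.sin(yaw),np.cos(yaw)]])
    for nm,yy in(('L',.092),('R',-.092)): print(nm,'rear contact',(p+Rp@[-.055,yy]).round(4),'tcp',(p+Rp@[-.0645,yy]).round(4))
pose(sys.argv[1])
E
python3 pl.py t1.png
```

```text
rect [597.6 -77.2] [107.1 178.1] yaw 0.297 ring [ 0.6579 -0.0395] px [329.7 164.9] | bracket frame [-0.037   0.0392] dyaw 0.142
L rear contact [0.5784 0.0324] tcp [0.5693 0.0296]
R rear contact [ 0.6321 -0.1436] tcp [ 0.6231 -0.1464]
```

>>> carry_out --commands '[[[-0.6,1,0],[0,0,0]],[[-0.6,1,0],[0,0,0]],[[0,1,0],[0,0,0]],[[0,1,0],[0,0,0]],[[0,0.5,0],[0,0,0]]]'

```text
clock: 9.05
eef_pos: [0.4778, -0.0183, 0.119]
tcp_rot: [0.001, -0.069, 0.998, 0.0]
wrist_force: [0.4, -1.0, 0.4]
grip_width: -0.0001
finger_force: 0.0
```

```bash
python3 pl.py t2.png
```

```text
rect [605.7 -91.7] [ 99.4 183.4] yaw 0.302 ring [ 0.6592 -0.0503] px [335.7 164.3] | bracket frame [-0.0374  0.0283] dyaw 0.147
L rear contact [0.5793 0.0212] tcp [0.5702 0.0184]
R rear contact [ 0.634  -0.1545] tcp [ 0.625  -0.1573]
```

View pics/t2.png

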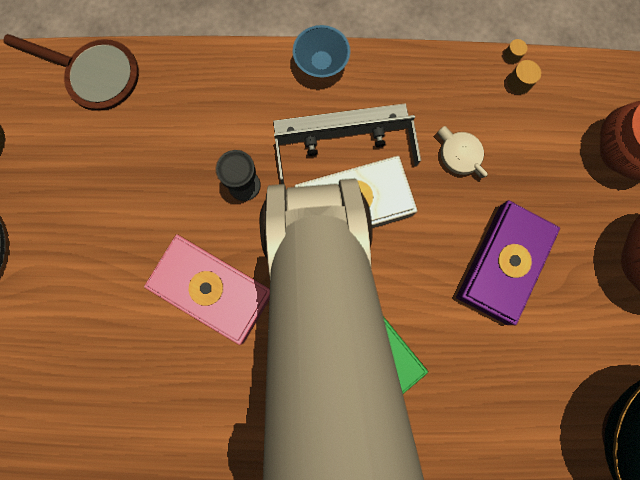

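The arm hides much of the plinth in the top view: only its right half shows, around (390,190). I'll use the scene camera, and check its bias against the first picture.

```bash
cat > sc.py <<'E'
from h import *
import sys
B=np.array([.7005,-.0725]); by=.155
def pose(c):
    im=c['pixels']; hsv=cv2.cvtColor(im,cv2.COLOR_RGB2HSV)
    m=((hsv[...,1]<70)&(hsv[...,2]>225)).astype(np.uint8); m[:, :190]=0; m[:130]=0; m[330:]=0; m[:,380:]=0
    n,l,st,ce=cv2.connectedComponentsWithStats(m); k=1+np.argmax(st[1:,4]); m=(l==k).astype(np.uint8)
    cs,hi=cv2.findContours(m,cv2.RETR_CCOMP,cv2.CHAIN_APPROX_NONE)
    out=max((q for q,h in zip(cs,hi[0]) if h[3]<0),key=cv2.contourArea)
    hull=cv2.convexHull(out)
    r=cv2.minAreaRect((onplane(c,hull[:,0,:],.06)[:,:2]*1000).astype(np.float32)); bx=cv2.boxPoints(r)
    d=max([bx[1]-bx[0],bx[2]-bx[1]],key=np.linalg.norm); d=d*np.sign(d[1]); yaw=np.arctan2(-d[0],d[1])
    ho=max([q for q,h in zip(cs,hi[0]) if h[3]>=0],key=cv2.contourArea)
    el=cv2.fitEllipse(ho); p=onplane(c,[el[0]],.063)[0,:2]
    p2=np.array(r[0])/1000
    print('rect',np.round(r[0],1),np.round(r[1],1),'yaw %.3f'%yaw,'ring',p.round(4),np.round(el[0],1),np.round(el[1],1))
    return p,yaw
if __name__=='__main__':
    p,yaw=pose(np.load('pics/scene0.png.npy',allow_pickle=True).item()) if sys.argv[1]=='0' else pose(snap('scene',sys.argv[1]))
    R=np.array([[np.cos(by),np.sin(by)],[-np.sin(by),np.cos(by)]])
    print('bracket frame',(R@(p-B)).round(4),'dyaw %.3f'%(yaw-by))
    Rp=np.array([[np.cos(yaw),-np.sin(yaw)],[np.sin(yaw),np.cos(yaw)]])
    for nm,yy in(('L',.092),('R',-.092)): print(nm,'contact tcp',(p+Rp@[-.0645,yy]).round(4))
E
python3 sc.py 0; python3 sc.py s2.png
python3 -c "
import cv2;a=cv2.imread('pics/scene0.png')[160:300,170:370];b=cv2.imread('pics/s2.png')[160:300,170:370]
cv2.imwrite('pics/ab.png',cv2.resize(cv2.hconcat([a,b]),None,fx=2,fy=2,interpolation=cv2.INTER_CUBIC))"
```

```text
rect [592.1 -86.6] [ 97.6 186.9] yaw 0.035 ring [ 0.5932 -0.0851] [291.7 217.3] [19.1 33.2]
bracket frame [-0.108   0.0041] dyaw -0.120
L contact tcp [0.5255 0.0046]
R contact tcp [ 0.5319 -0.1793]
rect [606.4 -83.5] [ 97.5 187.2] yaw 0.301 ring [ 0.6066 -0.0823] [286.  219.7] [19.1 33.1]
bracket frame [-0.0943  0.0048] dyaw 0.146
L contact tcp [ 0.5178 -0.0135]
R contact tcp [ 0.5723 -0.1893]
```

View pics/ab.png

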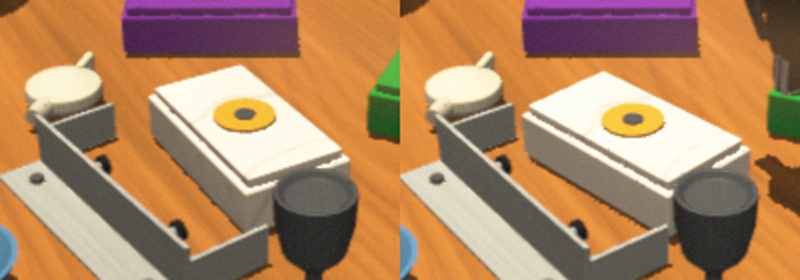

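The scene view sees the top outline cleanly (97.5 × 187 mm), so I'll keep using it. Next I locate the bracket in this same view, so that the camera bias cancels.

```bash
python3 - <<'E'
from h import *
c=np.load('pics/scene0.png.npy',allow_pickle=True).item()
P=lambda pts,z: onplane(c,np.array(pts,float)/2+[170,160],z)[:,:2]
for n,p,z in (('rail',[(188,248),(38,108)],.055),('cheekends',[(267,228),(114,104)],.04),('buf',[(182,225),(105,160)],.024)):
    q=P(p,z);d=q[0]-q[1];yaw=np.arctan2(-d[0],d[1]);ax=np.array([np.cos(yaw),np.sin(yaw)])
    print(n,q.round(4).tolist(),'mid',q.mean(0).round(4),np.linalg.norm(d).round(4),'yaw',yaw.round(3))
im=cv2.imread('pics/scene0.png')[200:310,180:320]
cv2.imwrite('pics/br.png',cv2.resize(im,None,fx=5,fy=5,interpolation=cv2.INTER_CUBIC))
E
```

```text
rail [[0.7203, 0.0671], [0.7565, -0.2019]] mid [ 0.7384 -0.0674] 0.2714 yaw 0.134
cheekends [[0.643, 0.0555], [0.6803, -0.199]] mid [ 0.6617 -0.0718] 0.2572 yaw 0.146
buf [[0.6956, -0.0022], [0.7173, -0.1307]] mid [ 0.7065 -0.0664] 0.1303 yaw 0.167
```

View pics/br.png

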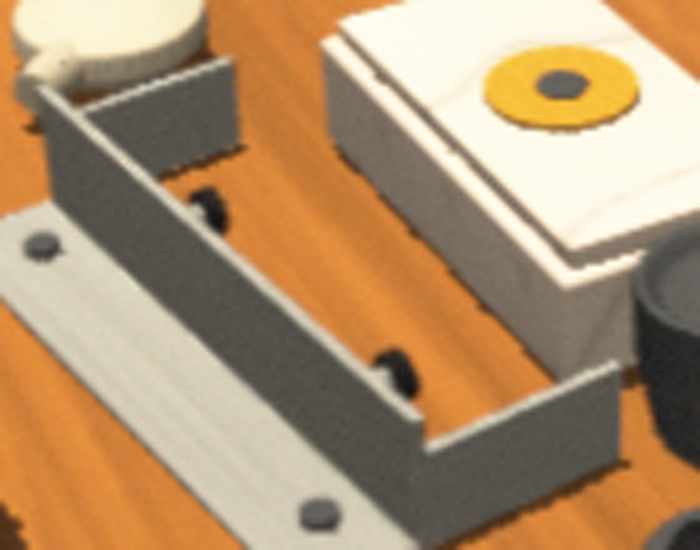

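>>> carry_out --commands '[[[0,0.2,-1],[0,0,0]],[[0,0,-1],[0,0,0]],[[0,0,-0.9],[0,0,0]],[[0.4,0,0],[0,0,0]],[[0.4,0,0],[0,0,0]]]'

```text
clock: 9.65
eef_pos: [0.4982, -0.0171, 0.0461]
tcp_rot: [-0.0, -0.067, 0.998, -0.0]
wrist_force: [-0.1, -0.5, 1.0]
grip_width: 0.0
finger_force: 0.0
```

>>> carry_out --commands '[[[0,-0.5,0],[0,0,0]],[[0.16,0,0],[0,0,0]],[[0.12,0,0],[0,0,0]],[[0.08,0,0],[0,0,0]]]'

```text
clock: 10.05
eef_pos: [0.5069, -0.0286, 0.0467]
tcp_rot: [0.001, -0.067, 0.998, -0.0]
wrist_force: [0.1, 1.1, 0.3]
grip_width: -0.0003
finger_force: 0.0
```

>>> carry_out --commands '[[[0.08,0.01,0],[0,0,0]],[[0.08,0.01,0],[0,0,0]],[[0.07,0.01,0.02],[0,0,0]],[[0.06,0.02,0.02],[0,0,0]]]'

```text
clock: 10.45
eef_pos: [0.5136, -0.027, 0.0471]
tcp_rot: [-0.0, -0.068, 0.998, 0.0]
wrist_force: [0.3, -0.2, -0.8]
grip_width: 0.0002
finger_force: 0.0
```

>>> carry_out --commands '[[[0.06,0.03,0],[0,0,0]],[[0.06,0.03,0],[0,0,0]],[[0.06,0.03,0],[0,0,0]]]'

```text
clock: 10.75
eef_pos: [0.5145, -0.026, 0.0462]
tcp_rot: [-0.004, -0.067, 0.998, -0.0]
wrist_force: [-8.1, -3.7, 3.9]
grip_width: 0.0003
finger_force: 4.8
```

>>> carry_out --commands '[[[0.04,0.03,0.05],[0,0,0]],[[0.05,0.03,0.02],[0,0,0]],[[0.05,0.03,0.01],[0,0,0]]]'

```text
clock: 11.05
eef_pos: [0.516, -0.0243, 0.047]
tcp_rot: [-0.006, -0.067, 0.998, -0.001]
wrist_force: [-8.3, -4.0, -3.7]
grip_width: 0.0002
finger_force: 4.4
```

>>> carry_out --commands '[[[0.06,0.04,-0.01],[0,0,0]],[[0.06,0.04,0],[0,0,0]],[[0.06,0.04,0],[0,0,0]],[[0.06,0.04,0],[0,0,0]]]'

```text
clock: 11.45
eef_pos: [0.5203, -0.0208, 0.0468]
tcp_rot: [-0.007, -0.067, 0.998, -0.001]
wrist_force: [-14.1, -5.2, 4.3]
grip_width: 0.0003
finger_force: 7.1
```

>>> carry_out --commands '[[[-0.3,-0.02,0],[0,0,0]],[[-0.2,0,0],[0,0,0]]]'

```text
clock: 11.65
eef_pos: [0.5151, -0.019, 0.0488]
tcp_rot: [0.0, -0.068, 0.998, 0.0]
wrist_force: [0.6, 1.2, 0.2]
grip_width: -0.0002
finger_force: 0.0
```

```bash
sed -i 's/^B=.*/B=np.array([.706,-.066]); by=.154/' sc.py; python3 sc.py s3.png; python3 -c "
from h import *
print({k:np.round(v,3).tolist() for k,v in robot.observe().items() if k in('clock','eef_pos','wrist_force','joints')})"
```

```text
rect [608.5 -82.7] [ 97.6 187. ] yaw 0.252 ring [ 0.609 -0.081] [285.1 220.3] [19.2 33.3]
bracket frame [-0.0981  0.    ] dyaw 0.098
L contact tcp [ 0.5236 -0.008 ]
R contact tcp [ 0.5696 -0.1862]
{'clock': 11.7, 'joints': [0.098, 0.546, -0.138, 2.028, 0.131, 0.576, 1.576], 'eef_pos': [0.514, -0.019, 0.049], 'wrist_force': [-0.713, 0.334, -0.511]}
```

>>> carry_out --commands '[[[0,0.2,-0.04],[0,0,0]],[[0.08,0.02,-0.02],[0,0,0]],[[0.06,0.02,0],[0,0,0]],[[0.06,0.02,0.01],[0,0,0]]]'

```text
clock: 12.1
eef_pos: [0.5183, -0.0127, 0.0471]
tcp_rot: [-0.002, -0.068, 0.998, -0.0]
wrist_force: [-6.5, -0.7, 2.4]
grip_width: -0.0001
finger_force: 3.5
```

>>> carry_out --commands '[[[0.05,0.02,0.02],[0,0,0]],[[0.05,0.02,0.02],[0,0,0]],[[0.05,0.02,0.02],[0,0,0]]]'

```text
clock: 12.4
eef_pos: [0.5185, -0.0126, 0.0472]
tcp_rot: [-0.005, -0.067, 0.998, -0.001]
wrist_force: [-10.0, -2.9, -1.1]
grip_width: -0.0001
finger_force: 5.1
```

>>> carry_out --commands '[[[0.05,0.02,0.01],[0,0,0]],[[0.05,0.02,0],[0,0,0]],[[0.05,0.02,0],[0,0,0]]]'

```text
clock: 12.7
eef_pos: [0.5213, -0.0108, 0.0472]
tcp_rot: [-0.006, -0.067, 0.998, -0.0]
wrist_force: [-13.2, -0.3, 2.4]
grip_width: -0.0001
finger_force: 6.3
```

>>> carry_out --commands '[[[0.04,0.02,0.02],[0,0,0]],[[0.05,0.02,0.01],[0,0,0]],[[0.05,0.02,0],[0,0,0]]]'

```text
clock: 13.0
eef_pos: [0.5253, -0.0088, 0.0478]
tcp_rot: [-0.006, -0.068, 0.998, -0.0]
wrist_force: [-12.0, -0.2, -1.9]
grip_width: -0.0002
finger_force: 5.3
```

>>> carry_out --commands '[[[0.06,0.02,0],[0,0,0]],[[0.06,0.02,0],[0,0,0]],[[0.06,0.02,0],[0,0,0]],[[0.06,0.02,0.01],[0,0,0]]]'

```text
clock: 13.4
eef_pos: [0.5303, -0.0062, 0.0478]
tcp_rot: [-0.007, -0.068, 0.998, 0.0]
wrist_force: [-10.9, 0.4, -3.6]
grip_width: 0.0
finger_force: 5.1
```

>>> carry_out --commands '[[[0.06,0.02,0],[0,0,0]],[[0.06,0.02,0],[0,0,0]],[[0.06,0.02,0],[0,0,0]],[[0.06,0.02,0],[0,0,0]],[[0.06,0.02,0],[0,0,0]]]'

```text
clock: 13.9
eef_pos: [0.5369, -0.0033, 0.0478]
tcp_rot: [-0.008, -0.068, 0.998, 0.0]
wrist_force: [-15.4, 1.4, 3.1]
grip_width: 0.0001
finger_force: 7.5
```

>>> carry_out --commands '[[[-0.3,0,0],[0,0,0]],[[-0.2,0,0],[0,0,0]]]'

```text
clock: 14.1
eef_pos: [0.5325, -0.0035, 0.0503]
tcp_rot: [0.001, -0.068, 0.998, 0.0]
wrist_force: [-0.1, -1.0, -0.3]
grip_width: 0.0
finger_force: 0.0
```

```bash
python3 sc.py s4.png; python3 -c "
from h import *
print({k:np.round(v,3).tolist() for k,v in robot.observe().items() if k in('clock','eef_pos','wrist_force')})"
```

```text
rect [615.8 -82.4] [ 97.8 187.3] yaw 0.116 ring [ 0.6164 -0.0805] [281.7 221.4] [19.3 33.5]
bracket frame [-0.0907 -0.0006] dyaw -0.038
L contact tcp [0.5418 0.0034]
R contact tcp [ 0.563  -0.1794]
{'clock': 14.15, 'eef_pos': [0.532, -0.004, 0.05], 'wrist_force': [-1.727, 0.37, -0.584]}
```

>>> carry_out --commands '[[[0.04,0.2,-0.08],[0,0,0]],[[0.06,0.1,0],[0,0,0]],[[0.05,0.02,0.01],[0,0,0]],[[0.05,0.02,0.02],[0,0,0]],[[0.05,0.02,0.03],[0,0,0]]]'

```text
clock: 14.65
eef_pos: [0.536, 0.0051, 0.0489]
tcp_rot: [-0.002, -0.068, 0.998, -0.0]
wrist_force: [-6.7, -1.7, -2.0]
grip_width: -0.0
finger_force: 3.2
```

>>> carry_out --commands '[[[0.05,0.02,0.03],[0,0,0]],[[0.05,0.02,0.03],[0,0,0]]]'

```text
clock: 14.85
eef_pos: [0.5362, 0.0054, 0.0495]
tcp_rot: [-0.005, -0.067, 0.998, -0.0]
wrist_force: [-8.7, -2.1, -3.8]
grip_width: -0.0001
finger_force: 4.4
```

>>> carry_out --commands '[[[0.05,0.015,0.01],[0,0,0]],[[0.05,0.015,0.01],[0,0,0]],[[0.05,0.015,0.01],[0,0,0]]]'

```text
clock: 15.15
eef_pos: [0.5393, 0.007, 0.0499]
tcp_rot: [-0.005, -0.068, 0.998, -0.0]
wrist_force: [-9.1, 0.8, -3.3]
grip_width: 0.0002
finger_force: 4.6
```

>>> carry_out --commands '[[[0.06,0.015,0.01],[0,0,0]],[[0.06,0.015,0.01],[0,0,0]],[[0.06,0.015,0.01],[0,0,0]],[[0.06,0.015,0.01],[0,0,0]],[[0.06,0.015,0.01],[0,0,0]]]'

```text
clock: 15.65
eef_pos: [0.5465, 0.0095, 0.051]
tcp_rot: [-0.006, -0.068, 0.998, 0.0]
wrist_force: [-9.4, 1.9, -3.0]
grip_width: -0.0002
finger_force: 4.8
```

>>> carry_out --commands '[[[0.06,0.01,0.01],[0,0,0]],[[0.06,0.01,0.01],[0,0,0]],[[0.06,0.01,0.01],[0,0,0]],[[0.06,0.01,0.01],[0,0,0]]]'

```text
clock: 16.05
eef_pos: [0.5525, 0.0109, 0.0519]
tcp_rot: [-0.006, -0.068, 0.998, 0.0]
wrist_force: [-9.9, 2.0, -2.5]
grip_width: 0.0001
finger_force: 4.9
```

>>> carry_out --commands '[[[0.06,0.01,0.01],[0,0,0]],[[0.06,0.01,0.01],[0,0,0]],[[0.06,0.01,0.01],[0,0,0]]]'

```text
clock: 16.35
eef_pos: [0.557, 0.0118, 0.0527]
tcp_rot: [-0.006, -0.068, 0.998, 0.001]
wrist_force: [-10.3, 1.8, -3.4]
grip_width: -0.0001
finger_force: 4.9
```

>>> carry_out --commands '[[[-0.4,0,0],[0,0,0]],[[-1,0,0],[0,0,0]],[[-0.4,-0.5,1],[0,0,0]],[[0,-1,1],[0,0,0]],[[0,-1,0],[0,0,0]]]'

```text
clock: 16.85
eef_pos: [0.5211, -0.052, 0.109]
tcp_rot: [0.005, -0.068, 0.998, -0.001]
wrist_force: [0.8, -0.8, -0.2]
grip_width: 0.0
finger_force: 0.0
```

>>> carry_out --commands '[[[0,-1,0],[0,0,0]],[[0,-1,0],[0,0,0]],[[0,-1,0],[0,0,0]],[[0,-1,0],[0,0,0]],[[0,-0.9,0],[0,0,0]]]'

```text
clock: 17.35
eef_pos: [0.5187, -0.176, 0.1061]
tcp_rot: [0.002, -0.067, 0.998, -0.001]
wrist_force: [-0.2, -0.2, 0.4]
grip_width: -0.0004
finger_force: 0.0
```

```bash
python3 sc.py s5.png
```

```text
rect [623.8 -82.3] [187.3  97.6] yaw -0.028 ring [ 0.6244 -0.0808] [277.8 222.4] [19.3 33.6]
bracket frame [-0.0829 -0.0021] dyaw -0.182
L contact tcp [0.5625 0.013 ]
R contact tcp [ 0.5573 -0.1709]
```

>>> carry_out --commands '[[[0,0.4,-1],[0,0,1]],[[0,0,-1],[0,0,1]],[[0.4,0,-0.36],[0,0,0]],[[0.3,0,0],[0,0,0]],[[0.2,0,0],[0,0,0]]]'

```text
clock: 17.9
eef_pos: [0.5424, -0.1642, 0.0471]
tcp_rot: [0.001, -0.154, 0.988, -0.001]
wrist_force: [-0.1, -0.1, 0.1]
grip_width: 0.0001
finger_force: 0.0
```

>>> carry_out --commands '[[[0.06,0,0],[0,0,0]],[[0.06,0,0],[0,0,0]],[[0.06,0,0],[0,0,0]]]'

```text
clock: 18.2
eef_pos: [0.545, -0.1641, 0.0467]
tcp_rot: [0.0, -0.154, 0.988, -0.0]
wrist_force: [0.4, 0.9, -0.5]
grip_width: 0.0
finger_force: 0.0
```

>>> carry_out --commands '[[[0.06,-0.01,0],[0,0,0]],[[0.06,-0.01,0.01],[0,0,0]],[[0.06,-0.01,0.02],[0,0,0]],[[0.05,-0.02,0.03],[0,0,0]]]'

```text
clock: 18.6
eef_pos: [0.5504, -0.1652, 0.0476]
tcp_rot: [-0.0, -0.154, 0.988, 0.0]
wrist_force: [-0.1, -0.1, -0.4]
grip_width: 0.0001
finger_force: 0.0
```

>>> carry_out --commands '[[[0.05,-0.02,0.03],[0,0,0]],[[0.05,-0.02,0.02],[0,0,0]]]'

```text
clock: 18.8
eef_pos: [0.5513, -0.1658, 0.0483]
tcp_rot: [-0.002, -0.154, 0.988, 0.001]
wrist_force: [-5.2, 2.1, -0.3]
grip_width: 0.0002
finger_force: 2.3
```

>>> carry_out --commands '[[[0.05,-0.02,0.03],[0,0,0]],[[0.05,-0.02,0.03],[0,0,0]],[[0.05,-0.02,0.01],[0,0,0]]]'

```text
clock: 19.1
eef_pos: [0.5516, -0.1663, 0.0486]
tcp_rot: [-0.005, -0.154, 0.988, 0.002]
wrist_force: [-10.1, 3.8, 1.0]
grip_width: -0.0001
finger_force: 5.6
```

>>> carry_out --commands '[[[0.05,-0.02,0.01],[0,0,0]],[[0.05,-0.02,0.01],[0,0,0]],[[0.05,-0.02,0.01],[0,0,0]]]'

```text
clock: 19.4
eef_pos: [0.5548, -0.1681, 0.0489]
tcp_rot: [-0.005, -0.154, 0.988, 0.002]
wrist_force: [-9.0, 2.7, -2.8]
grip_width: 0.0
finger_force: 4.5
```

>>> carry_out --commands '[[[0.07,-0.014,0.01],[0,0,0]],[[0.07,-0.014,0.01],[0,0,0]],[[0.07,-0.014,0.01],[0,0,0]],[[0.07,-0.014,0.01],[0,0,0]],[[0.07,-0.014,0.01],[0,0,0]]]'

```text
clock: 19.9
eef_pos: [0.5632, -0.1712, 0.0499]
tcp_rot: [-0.006, -0.154, 0.988, 0.001]
wrist_force: [-9.8, -0.8, -4.1]
grip_width: 0.0003
finger_force: 4.8
```

>>> carry_out --commands '[[[0.07,-0.012,0.01],[0,0,0]],[[0.07,-0.012,0.01],[0,0,0]],[[0.07,-0.012,0.01],[0,0,0]],[[0.07,-0.012,0.01],[0,0,0]],[[0.07,-0.012,0.01],[0,0,0]]]'

```text
clock: 20.4
eef_pos: [0.5718, -0.1733, 0.0512]
tcp_rot: [-0.006, -0.154, 0.988, 0.001]
wrist_force: [-9.1, -1.5, -4.0]
grip_width: -0.0001
finger_force: 4.8
```

>>> carry_out --commands '[[[0.07,-0.008,0.007],[0,0,0]],[[0.07,-0.008,0.007],[0,0,0]],[[0.07,-0.008,0.007],[0,0,0]],[[0.07,-0.008,0.007],[0,0,0]],[[0.07,-0.008,0.007],[0,0,0]]]'

```text
clock: 20.9
eef_pos: [0.5806, -0.1748, 0.052]
tcp_rot: [-0.006, -0.153, 0.988, 0.001]
wrist_force: [-10.0, -3.0, -3.6]
grip_width: 0.0001
finger_force: 4.9
```

>>> carry_out --commands '[[[0.07,-0.005,0.008],[0,0,0]],[[0.07,-0.005,0.008],[0,0,0]],[[0.07,-0.005,0.008],[0,0,0]],[[0.07,-0.005,0.008],[0,0,0]]]'

```text
clock: 21.3
eef_pos: [0.5876, -0.1757, 0.0528]
tcp_rot: [-0.006, -0.153, 0.988, 0.001]
wrist_force: [-9.4, -2.0, -2.8]
grip_width: -0.0
finger_force: 4.8
```

```bash
python3 sc.py s6.png
```

```text
Traceback (most recent call last):
  File "sc.py", line 19, in <module>
    p,yaw=pose(np.load('pics/scene0.png.npy',allow_pickle=True).item()) if sys.argv[1]=='0' else pose(snap('scene',sys.argv[1]))
                                                                                                 ~~~~^^^^^^^^^^^^^^^^^^^^^^^^^^^
  File "sc.py", line 13, in pose
    ho=max([q for q,h in zip(cs,hi[0]) if h[3]>=0],key=cv2.contourArea)
ValueError: max() iterable argument is empty
```

>>> carry_out --commands '[[[0.07,0,0.007],[0,0,0]],[[0.07,0,0.007],[0,0,0]],[[0.07,0,0.007],[0,0,0]],[[0.07,0,0.007],[0,0,0]],[[0.07,0,0.007],[0,0,0]]]'

```text
clock: 21.85
eef_pos: [0.5964, -0.1762, 0.0537]
tcp_rot: [-0.006, -0.153, 0.988, 0.0]
wrist_force: [-9.7, -3.0, -3.8]
grip_width: -0.0002
finger_force: 5.0
```

>>> carry_out --commands '[[[-0.4,0,0],[0,0,0]],[[-1,0,0],[0,0,0]],[[-1,0,0],[0,0,0]]]'

```text
clock: 22.15
eef_pos: [0.5429, -0.1737, 0.0568]
tcp_rot: [0.001, -0.155, 0.988, -0.0]
wrist_force: [-0.3, -0.7, -0.8]
grip_width: -0.0003
finger_force: 0.0
```

```bash
python3 sc.py s7.png
```

```text
rect [641.  -81.2] [ 97.5 187.3] yaw 0.287 ring [ 0.6414 -0.0797] [269.7 224.9] [19.8 33.5]
bracket frame [-0.0659 -0.0036] dyaw 0.133
L contact tcp [ 0.5535 -0.0097]
R contact tcp [ 0.6056 -0.1862]
```

>>> carry_out --commands '[[[-0.5,0.2,1],[0,0,-1]],[[-0.5,1,1],[0,0,-1]],[[0,1,0],[0,0,-1]],[[0,1,0],[0,0,0]],[[0,1,0],[0,0,0]]]'

```text
clock: 22.7
eef_pos: [0.5185, -0.0678, 0.1076]
tcp_rot: [0.002, -0.024, 1.0, -0.0]
wrist_force: [0.4, -0.1, 0.1]
grip_width: 0.0
finger_force: 0.0
```

>>> carry_out --commands '[[[0,1,0],[0,0,0]],[[0,0.9,-0.5],[0,0,0]],[[0,0,-1],[0,0,0]],[[0.3,0,-0.9],[0,0,0]],[[0.3,0,0],[0,0,0]]]'

```text
clock: 23.2
eef_pos: [0.531, -0.0208, 0.0445]
tcp_rot: [-0.002, -0.025, 1.0, 0.0]
wrist_force: [-0.2, 0.0, 0.3]
grip_width: -0.0001
finger_force: 0.0
```

>>> carry_out --commands '[[[0.15,0,0.02],[0,0,0]],[[0.1,0,0],[0,0,0]],[[0.06,0.01,0],[0,0,0]],[[0.06,0.01,0],[0,0,0]],[[0.06,0.01,0.01],[0,0,0]]]'

```text
clock: 23.7
eef_pos: [0.5433, -0.0208, 0.0477]
tcp_rot: [0.0, -0.024, 1.0, -0.0]
wrist_force: [-0.1, -0.4, 0.4]
grip_width: -0.0002
finger_force: 0.0
```

>>> carry_out --commands '[[[0.05,0.01,0.02],[0,0,0]],[[0.05,0.02,0.02],[0,0,0]],[[0.05,0.02,0.03],[0,0,0]]]'

```text
clock: 24.0
eef_pos: [0.5468, -0.0194, 0.0489]
tcp_rot: [-0.0, -0.024, 1.0, 0.0]
wrist_force: [0.7, -0.3, -0.3]
grip_width: -0.0002
finger_force: 0.0
```

>>> carry_out --commands '[[[0.05,0.02,0.02],[0,0,0]],[[0.05,0.02,0.03],[0,0,0]],[[0.05,0.02,0.03],[0,0,0]]]'

```text
clock: 24.3
eef_pos: [0.549, -0.0183, 0.0503]
tcp_rot: [-0.002, -0.024, 1.0, -0.0]
wrist_force: [-4.4, -1.5, -1.8]
grip_width: 0.0003
finger_force: 2.2
```

>>> carry_out --commands '[[[0.05,0.02,0.03],[0,0,0]],[[0.05,0.02,0.03],[0,0,0]]]'

```text
clock: 24.5
eef_pos: [0.5492, -0.0182, 0.0508]
tcp_rot: [-0.004, -0.024, 1.0, -0.001]
wrist_force: [-8.3, -3.3, -2.3]
grip_width: -0.0001
finger_force: 4.2
```

>>> carry_out --commands '[[[0.05,0.025,0.01],[0,0,0]],[[0.05,0.025,0.01],[0,0,0]],[[0.05,0.025,0.01],[0,0,0]],[[0.05,0.025,0.01],[0,0,0]]]'

```text
clock: 24.9
eef_pos: [0.5525, -0.0157, 0.0511]
tcp_rot: [-0.006, -0.024, 1.0, -0.001]
wrist_force: [-8.7, -2.2, -3.7]
grip_width: 0.0001
finger_force: 4.5
```

>>> carry_out --commands '[[[0.06,0.03,0.01],[0,0,0]],[[0.06,0.03,0.01],[0,0,0]],[[0.06,0.03,0.01],[0,0,0]],[[0.06,0.03,0.01],[0,0,0]],[[0.06,0.03,0.01],[0,0,0]]]'

```text
clock: 25.4
eef_pos: [0.5598, -0.0114, 0.0521]
tcp_rot: [-0.006, -0.024, 1.0, -0.0]
wrist_force: [-8.7, -2.1, -3.4]
grip_width: 0.0004
finger_force: 4.6
```

>>> carry_out --commands '[[[0.06,0.03,0.01],[0,0,0]],[[0.06,0.03,0.01],[0,0,0]],[[0.06,0.03,0.01],[0,0,0]],[[0.06,0.03,0.01],[0,0,0]],[[0.06,0.03,0.01],[0,0,0]]]'

```text
clock: 25.9
eef_pos: [0.5673, -0.0075, 0.0533]
tcp_rot: [-0.006, -0.024, 1.0, -0.0]
wrist_force: [-9.0, -1.3, -3.8]
grip_width: -0.0003
finger_force: 4.6
```

>>> carry_out --commands '[[[0.06,0.02,0.01],[0,0,0]],[[0.06,0.02,0.01],[0,0,0]],[[0.06,0.02,0.01],[0,0,0]]]'

```text
clock: 26.2
eef_pos: [0.5716, -0.0056, 0.054]
tcp_rot: [-0.006, -0.024, 1.0, -0.0]
wrist_force: [-9.2, 0.1, -4.3]
grip_width: -0.0004
finger_force: 4.9
```

```bash
python3 sc.py s8.png
```

```text
rect [649.6 -79.5] [ 97.6 188.1] yaw 0.116 ring [ 0.6501 -0.0778] [265.8 226.6] [19.7 33.9]
bracket frame [-0.057  -0.0031] dyaw -0.038
L contact tcp [0.5754 0.0061]
R contact tcp [ 0.5967 -0.1767]
```

>>> carry_out --commands '[[[0.06,0.02,0.01],[0,0,0]],[[0.06,0.02,0.01],[0,0,0]]]'

```text
clock: 26.45
eef_pos: [0.5739, -0.0046, 0.0542]
tcp_rot: [-0.007, -0.024, 1.0, -0.0]
wrist_force: [-11.5, -0.8, -3.9]
grip_width: -0.0003
finger_force: 5.2
```

>>> carry_out --commands '[[[-0.5,0,0],[0,0,0]],[[-1,0,0],[0,0,0]],[[-0.5,-0.5,1],[0,0,1]],[[0,-1,1],[0,0,1]],[[0,-1,0],[0,0,1]]]'

```text
clock: 26.95
eef_pos: [0.5335, -0.0669, 0.1107]
tcp_rot: [0.004, -0.157, 0.988, -0.001]
wrist_force: [0.4, -1.1, 0.7]
grip_width: 0.0003
finger_force: 0.0
```

>>> carry_out --commands '[[[0,-1,0],[0,0,0]],[[0,-1,0],[0,0,0]],[[0,-1,0],[0,0,0]],[[0,-1,0],[0,0,0]],[[0,-0.9,0],[0,0,0]]]'

```text
clock: 27.45
eef_pos: [0.5312, -0.1909, 0.1075]
tcp_rot: [0.001, -0.154, 0.988, -0.0]
wrist_force: [0.5, -0.5, -0.2]
grip_width: -0.0002
finger_force: 0.0
```

```bash
python3 sc.py s9.png; python3 -c "
import cv2
a,b=[cv2.imread('pics/'+f)[225:295,205:295] for f in('scene0.png','s9.png')]
cv2.imwrite('pics/buf.png',cv2.resize(cv2.hconcat([a,b]),None,fx=4.4,fy=4.4,interpolation=cv2.INTER_CUBIC))"
```

```text
rect [650.5 -79. ] [ 97.7 187.7] yaw 0.098 ring [ 0.6508 -0.0776] [265.5 226.7] [19.8 33.7]
bracket frame [-0.0563 -0.003 ] dyaw -0.056
L contact tcp [0.5776 0.0077]
R contact tcp [ 0.5956 -0.1755]
```

View pics/buf.png

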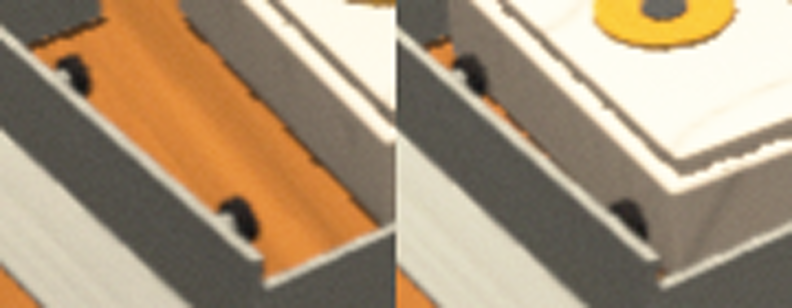

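The right panel shows the right head at (470,76), unmoved, and the left head at (630,218), shifted about 1.4 px. That puts the left buffer about 2 mm in, which agrees with the pose estimate. Next is the right end.

>>> carry_out --commands '[[[0.3,0.8,-1],[0,0,0]],[[0.6,0,-1],[0,0,0]],[[0.5,0,-0.4],[0,0,0]],[[0.3,0,0],[0,0,0]],[[0.15,0,0],[0,0,0]]]'

```text
clock: 28.0
eef_pos: [0.578, -0.1691, 0.0474]
tcp_rot: [0.001, -0.155, 0.988, -0.0]
wrist_force: [0.4, -0.3, 0.7]
grip_width: -0.0
finger_force: 0.0
```

>>> carry_out --commands '[[[0.08,-0.01,0.01],[0,0,0]],[[0.06,-0.01,0.02],[0,0,0]],[[0.06,-0.01,0.02],[0,0,0]],[[0.05,-0.01,0.03],[0,0,0]]]'

```text
clock: 28.4
eef_pos: [0.5831, -0.1707, 0.0497]
tcp_rot: [0.0, -0.154, 0.988, -0.0]
wrist_force: [-0.3, 0.3, -0.5]
grip_width: 0.0
finger_force: 0.0
```

>>> carry_out --commands '[[[0.06,-0.01,0],[0,0,0]],[[0.06,-0.01,0],[0,0,0]],[[0.06,-0.01,0.01],[0,0,0]],[[0.05,-0.01,0.02],[0,0,0]],[[0.05,-0.01,0.03],[0,0,0]]]'

```text
clock: 28.9
eef_pos: [0.5892, -0.1716, 0.0502]
tcp_rot: [-0.001, -0.154, 0.988, 0.0]
wrist_force: [-1.8, 0.6, -0.7]
grip_width: -0.0001
finger_force: 1.4
```

>>> carry_out --commands '[[[0.05,-0.01,0.03],[0,0,0]],[[0.05,-0.01,0.02],[0,0,0]]]'

```text
clock: 29.1
eef_pos: [0.5895, -0.1718, 0.0506]
tcp_rot: [-0.003, -0.154, 0.988, 0.001]
wrist_force: [-8.2, 0.3, -0.9]
grip_width: -0.0
finger_force: 3.7
```

Contact is at x ≈ 0.589. I'll push about 11 mm, to 0.600.

>>> carry_out --commands '[[[0.05,-0.01,0.03],[0,0,0]],[[0.05,-0.01,0.02],[0,0,0]],[[0.05,-0.01,0.01],[0,0,0]],[[0.05,-0.01,0.01],[0,0,0]]]'

```text
clock: 29.5
eef_pos: [0.5923, -0.1731, 0.0512]
tcp_rot: [-0.005, -0.154, 0.988, 0.001]
wrist_force: [-7.7, -0.1, -2.9]
grip_width: 0.0
finger_force: 4.4
```

>>> carry_out --commands '[[[0.05,-0.01,0.01],[0,0,0]],[[0.05,-0.01,0.01],[0,0,0]],[[0.05,-0.01,0.01],[0,0,0]]]'

```text
clock: 29.8
eef_pos: [0.5959, -0.1742, 0.0518]
tcp_rot: [-0.005, -0.154, 0.988, 0.001]
wrist_force: [-8.4, -1.2, -3.5]
grip_width: 0.0004
finger_force: 4.5
```

>>> carry_out --commands '[[[0.05,-0.01,0.01],[0,0,0]],[[0.05,-0.01,0.01],[0,0,0]],[[0.05,-0.01,0.01],[0,0,0]]]'

```text
clock: 30.1
eef_pos: [0.5993, -0.1751, 0.0524]
tcp_rot: [-0.006, -0.154, 0.988, 0.001]
wrist_force: [-9.2, -0.9, -3.4]
grip_width: 0.0003
finger_force: 5.0
```

>>> carry_out --commands '[[[-0.5,0,0],[0,0,0]],[[-1,0,0],[0,0,0]],[[-1,0,0.5],[0,0,0]],[[-0.5,0,1],[0,0,0]],[[0,0,1],[0,0,0]]]'

```text
clock: 30.6
eef_pos: [0.5279, -0.175, 0.1178]
tcp_rot: [-0.001, -0.154, 0.988, 0.0]
wrist_force: [0.4, -0.1, -0.2]
grip_width: -0.0001
finger_force: 0.0
```

```bash
python3 sc.py s10.png; python3 -c "
import cv2
a,b=[cv2.imread('pics/'+f)[225:295,205:295] for f in('scene0.png','s10.png')]
cv2.imwrite('pics/buf2.png',cv2.resize(cv2.hconcat([a,b]),None,fx=4.4,fy=4.4,interpolation=cv2.INTER_CUBIC))"
```

```text
rect [653.7 -79.8] [ 97.5 188.8] yaw 0.168 ring [ 0.654  -0.0777] [263.9 227.1] [19.9 33.9]
bracket frame [-0.0532 -0.0036] dyaw 0.014
L contact tcp [0.575  0.0022]
R contact tcp [ 0.6058 -0.1792]
```

View pics/buf2.png

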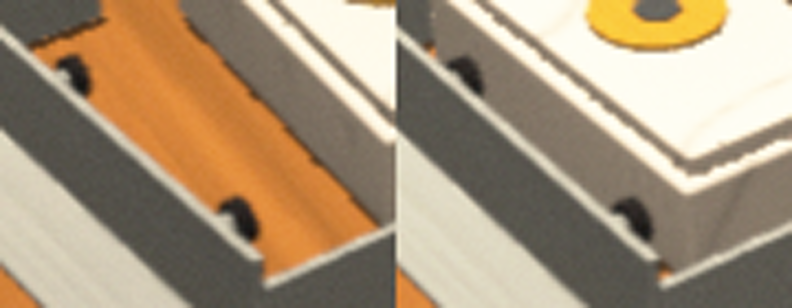

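```bash
cat > bf.py <<'E'
from h import *
import sys
# right boundary of the dark head, per row, subpixel (half level)
def edge(f,c):
    g=cv2.imread('pics/'+f).min(2).astype(float) if 0 else cv2.imread('pics/'+f)[...,2].astype(float)
    out=[]
    for v in range(c[1]-3,c[1]+3):
        r=g[v,c[0]-6:c[0]+10]; k=int(np.argmin(r)); lo=r[k]; hi=r[k:].max() ; t=80.
        j=next((i for i in range(k,15) if r[i+1]>t),None)
        out.append(np.nan if j is None else c[0]-6+j+(t-r[j])/(r[j+1]-r[j]))
    return np.array(out)
for n,c in(('L',(260,274)),('R',(222,242))):
    e0=edge('scene0.png',c)
    for f in sys.argv[1:]: print(n,f,(edge(f,c)-e0).round(2),np.nanmedian(edge(f,c)-e0).round(2))
c=np.load('pics/scene0.png.npy',allow_pickle=True).item(); E=np.linalg.inv(np.array(c['extrinsics']))
for p in((.6956,-.0022,.02),(.7173,-.1307,.02)):
    q=[(E@np.r_[np.array(p)+s*np.array([.988,.153,0]),1])[:3] for s in(0,.001)]; print('px/mm',[(548.5*(b[:2]/b[2]-a[:2]/a[2])).round(3) for a,b in [q]])
E
python3 bf.py s5.png s9.png s10.png
```

```text
L s5.png [-0.09 -0.18 -0.04 -0.06 -0.06 -0.1 ] -0.08
L s9.png [-1.2  -1.33 -1.27 -1.48 -1.33 -1.18] -1.3
L s10.png [ 0.03  0.05  0.21  0.09  0.   -0.04] 0.04
R s5.png [-0.07 -0.1  -0.15 -0.02 -0.09 -0.07] -0.08
R s9.png [0.81 0.8  0.72 0.74 0.69 0.75] 0.74
R s10.png [-0.3  -0.73 -0.39 -0.72 -0.55 -0.29] -0.47
px/mm [array([-0.487,  0.209])]
px/mm [array([-0.467,  0.175])]
```

>>> carry_out --commands '[[[0,1,0],[0,0,-1]],[[0,1,0],[0,0,-1]],[[0,1,0],[0,0,-1]],[[0,1,0],[0,0,0]],[[0,1,0],[0,0,0]]]'

```text
clock: 31.15
eef_pos: [0.5311, -0.0485, 0.1181]
tcp_rot: [0.001, -0.024, 1.0, -0.0]
wrist_force: [0.2, 0.5, -0.7]
grip_width: 0.0
finger_force: 0.0
```

>>> carry_out --commands '[[[0,1,-0.8],[0,0,0]],[[0,0.5,-1],[0,0,0]],[[0.3,0,-1],[0,0,0]],[[0.5,0,0],[0,0,0]],[[0.4,0,0],[0,0,0]]]'

```text
clock: 31.65
eef_pos: [0.561, -0.0117, 0.047]
tcp_rot: [0.0, -0.025, 1.0, 0.0]
wrist_force: [0.6, 0.5, 1.1]
grip_width: -0.0002
finger_force: 0.0
```

>>> carry_out --commands '[[[0.12,0,0.01],[0,0,0]],[[0.08,0,0.02],[0,0,0]],[[0.08,0.01,0.02],[0,0,0]]]'

```text
clock: 31.95
eef_pos: [0.5673, -0.0121, 0.0495]
tcp_rot: [0.0, -0.024, 1.0, -0.0]
wrist_force: [0.1, 0.2, -0.1]
grip_width: 0.0003
finger_force: 0.0
```

>>> carry_out --commands '[[[0.05,0.01,0.01],[0,0,0]],[[0.05,0.01,0.02],[0,0,0]],[[0.05,0.02,0.03],[0,0,0]],[[0.05,0.02,0.03],[0,0,0]]]'

```text
clock: 32.35
eef_pos: [0.5713, -0.0106, 0.051]
tcp_rot: [-0.001, -0.024, 1.0, -0.0]
wrist_force: [-2.1, -0.9, -0.6]
grip_width: 0.0002
finger_force: 1.2
```

>>> carry_out --commands '[[[0.05,0.02,0.03],[0,0,0]],[[0.05,0.02,0.02],[0,0,0]]]'

```text
clock: 32.55
eef_pos: [0.5715, -0.0104, 0.0512]
tcp_rot: [-0.003, -0.024, 1.0, -0.001]
wrist_force: [-7.1, -2.3, -1.0]
grip_width: -0.0002
finger_force: 3.8
```

Contact is at 0.5713. I'm aiming for about 0.5742.

>>> carry_out --commands '[[[0.05,0.02,0.03],[0,0,0]],[[0.05,0.02,0.02],[0,0,0]],[[0.04,0.01,0.01],[0,0,0]]]'

```text
clock: 32.85
eef_pos: [0.5726, -0.0096, 0.0515]
tcp_rot: [-0.006, -0.024, 1.0, -0.001]
wrist_force: [-8.9, -2.6, -3.2]
grip_width: 0.0002
finger_force: 4.7
```

>>> carry_out --commands '[[[0.04,0.01,0.01],[0,0,0]],[[0.02,0.01,0],[0,0,0]]]'

```text
clock: 33.05
eef_pos: [0.5735, -0.009, 0.0515]
tcp_rot: [-0.006, -0.024, 1.0, -0.001]
wrist_force: [-11.0, -2.6, -2.1]
grip_width: 0.0001
finger_force: 5.5
```

>>> carry_out --commands '[[[0.03,0.01,0.015],[0,0,0]],[[0.03,0.01,0.01],[0,0,0]]]'

```text
clock: 33.25
eef_pos: [0.5747, -0.0082, 0.0519]
tcp_rot: [-0.006, -0.024, 1.0, -0.001]
wrist_force: [-10.2, -2.2, -3.6]
grip_width: 0.0001
finger_force: 5.2
```

>>> carry_out --commands '[[[-0.5,0,0],[0,0,0]],[[-1,0,0],[0,0,0]],[[-0.5,0,1],[0,0,0]],[[0,0,1],[0,0,0]],[[0,0,1],[0,0,0]]]'

```text
clock: 33.75
eef_pos: [0.5311, -0.0069, 0.1307]
tcp_rot: [0.0, -0.024, 1.0, 0.0]
wrist_force: [0.6, -0.4, 0.4]
grip_width: -0.0001
finger_force: 0.0
```

```bash
python3 sc.py s11.png; python3 bf.py s9.png s10.png s11.png|grep -v px/mm
```

```text
rect [654.8 -79.5] [ 97.6 188.9] yaw 0.143 ring [ 0.6552 -0.0771] [263.4 227.5] [19.7 34. ]
bracket frame [-0.0519 -0.0031] dyaw -0.011
L contact tcp [0.5782 0.0048]
R contact tcp [ 0.6044 -0.1773]
L s9.png [-1.2  -1.33 -1.27 -1.48 -1.33 -1.18] -1.3
L s10.png [ 0.03  0.05  0.21  0.09  0.   -0.04] 0.04
L s11.png [-1.94 -1.93 -1.35 -1.83 -1.52 -1.43] -1.67
R s9.png [0.81 0.8  0.72 0.74 0.69 0.75] 0.74
R s10.png [-0.3  -0.73 -0.39 -0.72 -0.55 -0.29] -0.47
R s11.png [-0.27 -0.72 -0.35 -0.34 -0.29 -0.01] -0.31
```

Estimated press: left 4–5 mm, right about 2.4 mm. I'll give the right end a small nudge of about 1 mm for margin.

>>> carry_out --commands '[[[0,-1,0],[0,0,1]],[[0,-1,0],[0,0,1]],[[0,-1,0],[0,0,1]],[[0,-1,0],[0,0,0]],[[0,-1,0],[0,0,0]]]'

```text
clock: 34.3
eef_pos: [0.5318, -0.1332, 0.13]
tcp_rot: [0.001, -0.155, 0.988, -0.0]
wrist_force: [0.8, 0.4, -0.4]
grip_width: 0.0001
finger_force: 0.0
```

>>> carry_out --commands '[[[0,-1,-0.4],[0,0,0]],[[0,-0.6,-1],[0,0,0]],[[0.6,0,-1],[0,0,0]],[[0.8,0,-0.9],[0,0,0]],[[0.8,0,0],[0,0,0]]]'

```text
clock: 34.8
eef_pos: [0.5846, -0.1718, 0.0438]
tcp_rot: [-0.002, -0.154, 0.988, 0.001]
wrist_force: [-0.7, 1.1, -0.1]
grip_width: -0.0002
finger_force: 0.0
```

>>> carry_out --commands '[[[0.15,0,0.01],[0,0,0]],[[0.1,0,0.02],[0,0,0]],[[0.06,0,0.02],[0,0,0]]]'

```text
clock: 35.1
eef_pos: [0.5936, -0.1723, 0.049]
tcp_rot: [0.0, -0.154, 0.988, -0.0]
wrist_force: [-0.2, 0.5, 0.6]
grip_width: 0.0006
finger_force: 0.0
```

>>> carry_out --commands '[[[0.05,0,0.01],[0,0,0]],[[0.05,-0.01,0.01],[0,0,0]],[[0.05,-0.01,0.02],[0,0,0]],[[0.05,-0.01,0.03],[0,0,0]],[[0.05,-0.01,0.03],[0,0,0]]]'

```text
clock: 35.6
eef_pos: [0.5977, -0.1731, 0.0501]
tcp_rot: [-0.002, -0.154, 0.988, 0.001]
wrist_force: [-7.1, 1.2, -1.7]
grip_width: 0.0001
finger_force: 2.9
```

>>> carry_out --commands '[[[0.05,-0.01,0.03],[0,0,0]],[[0.04,-0.01,0.03],[0,0,0]],[[0.04,-0.01,0.02],[0,0,0]]]'

```text
clock: 35.9
eef_pos: [0.5981, -0.1735, 0.0506]
tcp_rot: [-0.005, -0.154, 0.988, 0.002]
wrist_force: [-9.3, 1.3, -3.4]
grip_width: -0.0004
finger_force: 4.6
```

>>> carry_out --commands '[[[0.04,-0.01,0.01],[0,0,0]],[[0.03,-0.01,0.01],[0,0,0]]]'

```text
clock: 36.1
eef_pos: [0.5994, -0.1742, 0.0508]
tcp_rot: [-0.006, -0.154, 0.988, 0.002]
wrist_force: [-9.5, 0.2, -2.3]
grip_width: 0.0002
finger_force: 4.7
```

>>> carry_out --commands '[[[-0.5,0,0],[0,0,0]],[[-1,0,0],[0,0,0]],[[-1,0,0.5],[0,0,0]],[[-0.5,0,1],[0,0,0]],[[0,0,1],[0,0,0]]]'

```text
clock: 36.6
eef_pos: [0.5279, -0.1747, 0.1162]
tcp_rot: [-0.001, -0.154, 0.988, 0.0]
wrist_force: [0.9, -0.4, 1.1]
grip_width: 0.0001
finger_force: 0.0
```

```bash
python3 sc.py s12.png; python3 bf.py s11.png s12.png|grep -v px/mm
```

```text
rect [655.3 -79.6] [ 97.5 189.2] yaw 0.156 ring [ 0.6556 -0.0772] [263.2 227.5] [19.6 34.2]
bracket frame [-0.0515 -0.0034] dyaw 0.002
L contact tcp [0.5776 0.0036]
R contact tcp [ 0.6062 -0.1782]
L s11.png [-1.94 -1.93 -1.35 -1.83 -1.52 -1.43] -1.67
L s12.png [-1.12 -1.48 -1.35 -1.5  -1.27 -1.19] -1.31
R s11.png [-0.27 -0.72 -0.35 -0.34 -0.29 -0.01] -0.31
R s12.png [-0.79 -1.13 -0.98 -0.87 -0.9  -0.57] -0.88
```

```bash
python3 -c "
from h import *
print(robot.sign_off())"
```

```text
the job is handed in; nothing more can be done
None
```

The plinth is parked and the job handed in, but two wrist-force readings during the left-end pushes (about 15.6 N and 15.8 N) were above the 15 N limit, and sign-off gave no verdict; by camera estimate it stands square (about 0.002 rad), 3 mm off the middle line, with both buffers pressed about 3.5 mm, the arm clear, and goblet and lamp not approached.

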